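# Index the vial carriage to the scanning hole

### The arm

A 6-joint arm with a two-finger parallel gripper is mounted at the origin on a cart in front of the work surface, level with it; the furniture and walls round the work are solid. World frame = base frame: x ahead of the robot, y to its left, z up, the work surface at z = 0. Lengths are in mm, angles in degrees, forces in N, time in s.
With the tool pointing down it reaches from about 300 to 850 mm from the base axis. Payload 4.2 kg.
Tool frame: the origin (TCP) lies on the centre line of the jaws, within the pads' length; the fingertips stand 14 mm ahead of it and the grasp point (between the pads) lies 5 mm behind it (env.finger_overhang is the z of the fingertips in the tool frame, in mm); z points along the fingers, y is the line along which they close (so a half turn about z gives the same grasp; the last joint's range is limited). The gripper opens to 91 mm and grips with 3 to 60 N. Pads are 32 mm wide; open, the fingers measure 118 mm over their backs; the gripper's body (76 mm by 178 mm) begins 60 mm behind the grasp point.
Start: joints at [72.135, 18.312, 89.639, -0, 72.044, -1.146], TCP at [165.416, 550.708, 227.976] pointing down, gripper open.
Joint ranges: [-177.97, 177.97], [-48.28, 115.42], [12.27, 149.76], [-77.06, 257.06], [2.81, 150.46], [-146.56, 146.56]. Speed limits (degrees/s): [147.25, 147.25, 180, 180, 180, 180].

### API

Orientations are given as [roll, pitch, yaw] about the fixed x, y, z axes, in that order (R = Rz(yaw) Ry(pitch) Rx(roll)).
In Python, from workcell import sensors, viewer, env gives the robot as it stands. The module is installed in compiled form; this text tells all that it offers.
- The arm moves only by the tool step_arm, never from a script. Its argument "plan" is one flat list of numbers, 6 for each row, row after row: the shift along the tool's x, y, z in cm, then the turn, a rotation vector about the tool's x, y, z in rad. In form: [x, y, z, wx, wy, wz, x, y, z, wx, wy, wz, ...]. A call has 1 to 5 rows; each row shifts and turns the commanded pose from where the row before left it, along the tool's axes as they then stand; what a row does not reach is not made up. A row lasts 1/12 s, in which the tool goes at most 41.7 mm and 7.16 degrees, less where a joint would pass 70% of its speed; a pose out of reach is approached as far as the arm can. A call is refused whole if a number of a shift passes 4.17 or a number of a turn 0.125, either way. A call with a gripper value outside its range is refused whole. "hand" is the finger opening in cm, from 0 to 9.12, set as the call begins (left out, the last holds). The fingers move at their own pace and stop on an object; "newtons" is the grip in N (left out, the last holds). Time passes only in rows, so rows that do not move let the fingers close. It gives the time, the measured TCP pose, the force, the opening and the grip force at its end, in the units of the state.
- sensors.state(): the state, without advancing time (a new reading comes with each control period).
- viewer.grab_frame(name): name is "side" or "top" or "wrist"; returns a dict with "img" (420x560x3 uint8, red, green, blue), "fx", "fy", "cx", "cy" (pixels), "k1" (the pictures are not rectified: a ray, as slopes to the right and down, at radius r is drawn at 1 + k1 r^2 times it, then the intrinsics apply), "position" and "attitude" of the camera in the world. Camera axes: x right, y down, z forward; pixel columns grow to the right and rows downward; lengths in mm; the calibration is good to about 2 mm. A picture is of the moment at which its call begins. There is no depth.
- env.job_done(): hands the job in; it is judged then, once.
Trained networks look in a picture, given as the dict that the camera call returned (one of the last four; its "shot" number tells which), for a name from the list of things; names that differ only in an ending like _2 or _b are one class to them, and where a whole thing is asked for, a point or a joint stands for the part that bears it (a point fixed in the world has none). Each returns a list of dicts, best first, with "score" (0 to 1); they miss things now and then, are a little off and sometimes report something else, mostly with a low value. They report only what shows in the picture. A call takes as long as a camera call.
- viewer.boxes_of(name, picture): "location" ([column, row] in pixels, amid what is visible of it).
- viewer.pinpoint(name, picture): "location" ([column, row] in pixels: a listed point, or the origin of a listed thing).
The state is a dict: "time_s": time; "qpos": joint angles; "qvel": joint speeds; "effort": joint torques, N m; "ee_pos": TCP position; "ee_rot": TCP orientation; "force": force on the tool from outside, world axes, zero at the start; "torque": the same for the moment, N m; "gripper_width": finger opening in mm; "gripper_force": force on a finger pad.
Only numpy, scipy, OpenCV 4.12 (cv2) and the standard library are available. Lean on these libraries where they do the work, as an engineer would, in place of code of your own. Each camera call takes 0.05 s, during which the arm holds its last target. There are 200 camera calls.

### The job

Pull up the knob of the spring plunger to free the vial carriage from its long parking slot, slide the carriage along towards the scanner, and let the pin drop home into the middle one of the three round holes. Feel for the hole gently, without forcing the pin sideways; leave the loose things around alone, and let go at the end.

Things in the scene. Friction and masses are not known exactly. Their poses are not given: they have to be found in the camera images.
- slide_base: Indexing slide, fixed to the table: aluminium base plate 166 x 330 x 10 mm with two steel rails and end stops (32 mm high). Origin: centre of its underside, on the table. Its z is up; its +y is the way the carriage travels, towards the barcode scanner beyond the +y end.
- hole_nominal (a point): Nominal centre of the middle round hole, fixed to the base, on the upper face of a steel index strip (26 mm wide, face 20 mm above the table) along the base's near edge. In it, counted along +y: a 39 mm long parking slot, then three round 10 mm holes 40 mm apart. The strip is clamped on by hand: slot and holes together really lie up to 9 mm off nominal along y, which is not measured.
- carriage (a joint): Travel of the carriage along the base's +y, m, 0 to 0.165. Starts at 0.012 to 0.022, pin in the parking slot. The pin is centred in the three round holes at nominally 0.070, 0.110 and 0.150, each up to 0.009 more or less (all by the same amount); the middle one is wanted. Carriage and bin weigh 0.5 to 0.9 kg on rails with about 2 N friction plus 8 N per m/s.
- plunger (a joint): Lift of the spring plunger (knob and pin together), m, 0 to 0.016. 0: pin home in a hole or slot, 9 mm deep. 0.009: flat end of the pin rests on the strip's upper face. Above 0.009: clear of the strip. The spring pulls it down with about 5 N at 0 and 8 N at 0.016, so a knob let go snaps down by itself.
- knob (a point): Centre of the plunger's black cylindrical knob, 26 mm diameter, 24 mm high, axis vertical; 92 mm above the table when the pin is home. Rises with the plunger, moves sideways with the carriage. Below it is a steel housing of 19 mm diameter, top 75 mm above the table, on the carriage's 36 mm wide nose plate (top at 34 mm; flange 32 mm wide to 42 mm).
- pin: Steel index pin below the knob, on its axis and rigid with it, 8 mm diameter with a flat end; 1 mm play each side in a round hole. Origin on the axis, at table height when home, rising with the plunger. It touches only the index strip, and carries any sideways push on the carriage against the wall of a hole or the slot.
- bin_top (a point): Centre of the upper rim of the white bin of vials that is fixed on the carriage, 117 mm along y, 81 mm along x, rim 109 mm above the table. Its near wall is 46 mm from the knob's axis. Moves with the carriage.
- scanner_head (a point): Middle of the head of the barcode scanner that stands fixed beyond the +y end of the slide, facing the carriage: head 58 mm wide, 82 mm high, 75 mm deep along y, up to 222 mm above the table. Keep clear of it.
- timer: Loose bench timer, 62 x 62 x 20 mm, on the table near the front of the slide. Origin: centre of underside. A bystander.
- vial_a: Loose small glass vial, 15 mm diameter, 45 mm high, standing on the table in front of the slide. Origin: centre of underside. A bystander.
- vial_b: Loose small glass vial, 15 mm diameter, 45 mm high, standing on the table past the -y end of the slide. Origin: centre of underside. A bystander.

How it is judged:
By the outcome, as a careful person would: the job done as asked, in the order asked, and still so for the second after the job is handed in, with the robot touching nothing.
It also fails if it takes over 42 s, if anything falls off the work surface, if the arm or the gripper's body presses on something with over 40 N, if the wrist force passes 120 N, or if a joint passes its speed limit or range.

## Working session

There is one attempt and no reset: what is moved stays moved. The work goes in short steps, Python scripts to look and compute and a tool call to move; the robot and the scene stay as the last step left them, time stands still between calls to the robot, and variables do not carry over. Pictures are saved under pics/ and viewed, at most 10 in all, crops included, and the job is handed in when it is done.

Besides the shell and the picture viewer there is one more tool, called as name(argument=value, ...) on one line, values as JSON. step_arm: Moves the arm, as the interface text tells. Its arguments: {"type":"object","properties":{"plan":{"type":"array","items":{"type":"number"}},"hand":{"type":"number"},"newtons":{"type":"number"}},"required":["plan"]}

```bash
mkdir -p pics
cat > h.py <<'E'
import numpy as np, cv2
from scipy.spatial.transform import Rotation as R
from workcell import sensors, viewer, env
def rot(a):
    a=np.array(a,float)
    return a if a.shape==(3,3) else (R.from_quat(a) if a.size==4 else R.from_euler('xyz',a,degrees=True)).as_matrix()
def ray(p,uv):
    d=np.array([(uv[0]-p['cx'])/p['fx'],(uv[1]-p['cy'])/p['fy']]);s=d.copy()
    for _ in range(20): s=d/(1+p['k1']*(s@s))
    v=rot(p['attitude'])@np.array([s[0],s[1],1]);return np.array(p['position'],float),v
def atz(p,uv,z):
    o,v=ray(p,uv);return o+v*(z-o[2])/v[2]
def tri(rs):
    A=np.zeros((3,3));b=np.zeros(3)
    for o,v in rs:
        v=v/np.linalg.norm(v);M=np.eye(3)-np.outer(v,v);A+=M;b+=M@o
    return np.linalg.solve(A,b)
E
python3 - <<'E'
from h import *
s=sensors.state();print(s)
P={}
for n in ['side','top','wrist']:
    p=viewer.grab_frame(n);P[n]=p;cv2.imwrite(f'pics/{n}0.png',p['img'][:,:,::-1]);print(n,p['position'],p['attitude'],p['fx'],p['k1'])
Z=dict(slide_base=0,hole_nominal=20,knob=92,pin=0,bin_top=109,scanner_head=181,timer=0,vial_a=0)
for k,z in Z.items():
    rs=[]
    for n,p in P.items():
        for d in viewer.pinpoint(k,p)[:2]:
            print(k,n,round(d['score'],2),np.round(d['location'],1),atz(p,d['location'],z).round(1))
            if d['score']>.5: rs.append(ray(p,d['location']))
    if len(rs)>1: print('  tri',tri(rs).round(1))
E
```

```text
{'time_s': 0.0, 'qpos': array([ 7.21343649e+01,  1.83520719e+01,  8.97067374e+01, -1.87641638e-03,
        7.20434080e+01, -1.14585156e+00]), 'qvel': array([ 0.0807015 , -0.09780713, -0.04206723,  0.03031288,  0.06612517,
       -0.07918684]), 'effort': array([ 2.55079278e-03, -4.12457871e+01, -2.31976479e+01,  7.29973731e-02,
        4.58171521e-02, -1.13925814e-04]), 'ee_pos': array([165.28299631, 550.23011604, 227.11369461]), 'ee_rot': array([-1.79897767e+02, -2.60470726e-04,  1.63280796e+02]), 'force': array([-0.17238842,  0.22063873,  0.0453768 ]), 'torque': array([0.01861605, 0.00049114, 0.01269675]), 'gripper_force': 0.0, 'gripper_width': 90.8079695540424}
side [ 257.28615236 -674.3064254   527.57353863] [-116.85583203    0.14746715  -18.29851316] 378.87138402441917 0.031349345646808045
top [ 411.09512327   29.31874832 1255.14161713] [-1.75282608e+02 -2.56293831e-02 -9.12965616e+01] 471.79712795534033 3.720295080102095e-05
wrist [ 88.43055387 572.36209446 384.60881092] [1.63732862e+02 1.00894350e-01 7.33422213e+01] 353.29855284334644 -0.0935083443819469
slide_base side 0.69 [3
[... 345 characters left out ...]
. ]
knob top 0.61 [303.2 217.1] [481.7 -25.9  92. ]
  tri [477.6 -24.7  95.3]
bin_top side 0.6 [322.9 230.8] [562.4 -33.4 109. ]
bin_top top 0.76 [305.4 181.4] [568.  -32.8 109. ]
  tri [565.8 -32.  107.9]
scanner_head side 0.58 [292.  153.3] [599.5 269.4 181. ]
scanner_head top 0.79 [183.4 170.3] [590.2 250.8 181. ]
  tri [590.4 248.8 188.6]
timer side 0.91 [242.  241.6] [421. 150.   0.]
timer top 0.79 [230.7 243.1] [422.5 163.8   0. ]
  tri [423.2 164.7  -9.3]
vial_a side 0.69 [267.8 292.1] [427.9 -62.4   0. ]
vial_a side 0.49 [328.  313.7] [ 521.9 -161.6    0. ]
vial_a top 0.58 [316.9 242.1] [420.  -64.9   0. ]
vial_a top 0.41 [347.9 199.2] [ 532.5 -151.     0. ]
  tri [423.4 -65.5   3.4]
```

View pics/top0.png

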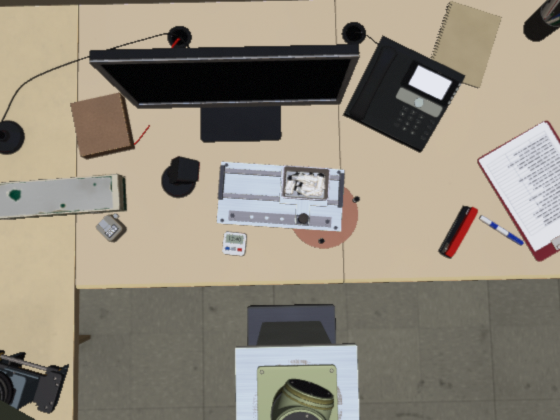

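View pics/side0.png

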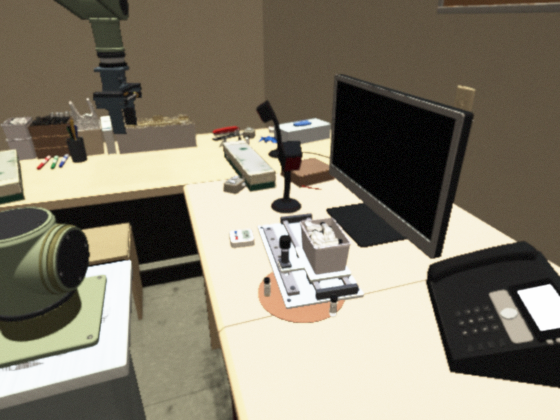

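The top view shows the slide running left towards the scanner: knob at (303,217), holes around (250–290,217), and vial_a at (321,241) in front. The side view agrees with this. Next I move above the slide.

step_arm(plan=[-3.02, -2.78, 0, 0, 0, 0, -3.02, -2.78, 0, 0, 0, 0, -3.02, -2.78, 0, 0, 0, 0, -3.02, -2.78, 0, 0, 0, 0, -3.02, -2.78, 0, 0, 0, 0], hand=5.0)

```text
time_s: 1.77
ee_pos: [270.5, 372.5, 228.0]
ee_rot: [180.0, 0.0, 163.3]
force: [-0.1, -0.3, -0.0]
gripper_width: 60.7
gripper_force: 0.0
```

step_arm(plan=[-3.02, -2.78, 0, 0, 0, 0, -3.02, -2.78, 0, 0, 0, 0, -3.02, -2.78, 0, 0, 0, 0, -3.02, -2.78, 0, 0, 0, 0, -3.02, -2.78, 0, 0, 0, 0])

```text
time_s: 2.18
ee_pos: [375.3, 195.8, 228.3]
ee_rot: [180.0, 0.0, 163.3]
force: [0.7, 0.3, -0.8]
gripper_width: 50.3
gripper_force: 0.0
```

step_arm(plan=[-3.02, -2.78, 0, 0, 0, 0, -3.02, -2.78, 0, 0, 0, 0, -3.02, -2.78, 0, 0, 0, 0, -3.02, -2.78, 0, 0, 0, 0, -3.02, -2.78, 0, 0, 0, 0])

```text
time_s: 2.6
ee_pos: [480.0, 19.0, 228.2]
ee_rot: [180.0, 0.0, 163.3]
force: [1.2, 0.3, 0.4]
gripper_width: 49.8
gripper_force: 0.0
```

step_arm(plan=[0, 0, 0, 0, 0, -0.1135, 0, 0, 0, 0, 0, -0.1135, 0, 0, 0, 0, 0, 0, 0, 0, 0, 0, 0, 0])

```text
time_s: 2.93
ee_pos: [479.3, 20.9, 227.9]
ee_rot: [180.0, -0.0, 176.1]
force: [0.2, -0.4, -0.3]
gripper_width: 50.1
gripper_force: 0.0
```

Run:
```python
from h import *
s=sensors.state();print(s['ee_pos'],s['ee_rot'],s['qpos'])
p=viewer.grab_frame('wrist');cv2.imwrite('pics/w1.png',p['img'][:,:,::-1]);np.save('w1.npy',p,allow_pickle=True)
for k,z in dict(slide_base=0,hole_nominal=20,knob=92,bin_top=109,vial_a=0).items():
    for d in viewer.pinpoint(k,p)[:2]:
        print(k,round(d['score'],2),np.round(d['location'],1),atz(p,d['location'],z).round(1))
```

```text
[479.25476537  20.90553633 227.9278741 ] [ 1.79990128e+02 -3.65004967e-03  1.76103135e+02] [ 1.11723031e+00  9.70887929e+00  1.01452189e+02  1.08868322e-02
  6.88417057e+01 -8.49898338e+01]
slide_base 0.72 [295.7 234.4] [545.   33.5   0. ]
slide_base 0.67 [228.4 201.7] [500.5 -40.4   0. ]
hole_nominal 0.94 [328.5 183.6] [482.6  70.8  20. ]
knob 0.82 [227.5 204.4] [478.7 -25.8  92. ]
bin_top 0.65 [230.5 302.4] [564.6 -30.4 109. ]
vial_a 0.59 [125.8 229.8] [ 526.5 -166.     0. ]
vial_a 0.54 [190.3 136.3] [424.6 -74.1   0. ]
```

View pics/w1.png

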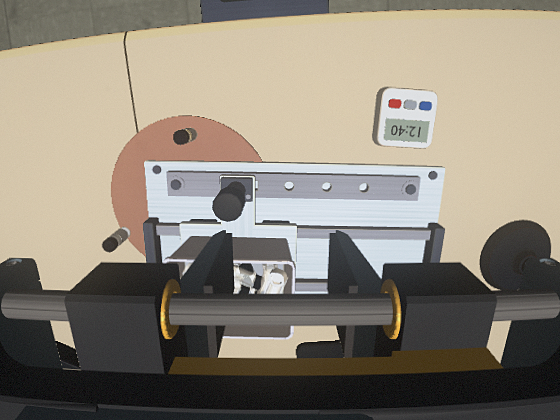

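The wrist view shows the strip with three holes at about (289,185), (326,186) and (364,187). The knob is at about (230,203), and vial_a at (185,135) is clear of the path. Next I get the hole positions precisely.

Run:
```python
from h import *
p=np.load('w1.npy',allow_pickle=True).item()
g=cv2.cvtColor(p['img'],cv2.COLOR_RGB2GRAY).astype(float)
H=[]
for c in [(289,185.5),(326,186.5),(363.5,187.5)]:
    u,v=int(c[0])-8,int(c[1])-8; w=np.clip(g[v:v+17,u:u+17]-np.median(g[v:v+17,u:u+17])-20,0,None)
    yy,xx=np.mgrid[v:v+17,u:u+17];m=np.array([(w*xx).sum(),(w*yy).sum()])/w.sum()
    H.append(atz(p,m,20));print(m.round(2),H[-1].round(1))
d=H[2]-H[0];print('len',np.linalg.norm(d),'yaw',np.degrees(np.arctan2(-d[0],d[1])))
for e in [(154,169),(434,175),(145,162),(444,168)]: print(e,atz(p,e,10).round(1))
```

```text
[288.56 184.67] [481.   28.6  20. ]
[325.68 185.56] [484.5  67.8  20. ]
[362.51 186.47] [488.1 107.   20. ]
len 78.79518769091764 yaw -5.172497743192427
(154, 169) [ 455.7 -116.1   10. ]
(434, 175) [482.6 188.9  10. ]
(145, 162) [ 447.4 -124.8   10. ]
(444, 168) [475.4 199.9  10. ]
```

step_arm(plan=[-0.12, -2.34, 0, 0, 0, 0.019, -0.11, -2.33, 0, 0, 0, 0, 0, 0, 3.5, 0, 0, 0, 0, 0, 3.5, 0, 0, 0, 0, 0, 0, 0, 0, 0])

```text
time_s: 3.65
ee_pos: [473.7, -25.5, 152.8]
ee_rot: [180.0, -0.7, 175.2]
force: [-1.5, 0.2, -0.6]
gripper_width: 49.5
gripper_force: 0.0
```

Run:
```python
from h import *
s=sensors.state();print(s['ee_pos'],s['ee_rot'])
p=viewer.grab_frame('wrist');cv2.imwrite('pics/w2.png',p['img'][:,:,::-1]);np.save('w2.npy',p,allow_pickle=True)
for k,z in dict(hole_nominal=20,knob=92,vial_a=0).items():
    for d in viewer.pinpoint(k,p)[:2]:
        print(k,round(d['score'],2),np.round(d['location'],1),atz(p,d['location'],z).round(1))
```

```text
[473.66113236 -25.47805727 152.82148665] [179.99657896  -0.69536303 175.15000063]
hole_nominal 0.9 [392.7 206.7] [483.8  70.   20. ]
knob 0.84 [284.  237.1] [476.9 -24.3  92. ]
vial_a 0.74 [478.5 126.2] [421.8 154.9   0. ]
vial_a 0.68 [221.7 147.9] [423.6 -73.9   0. ]
```

View pics/w2.png

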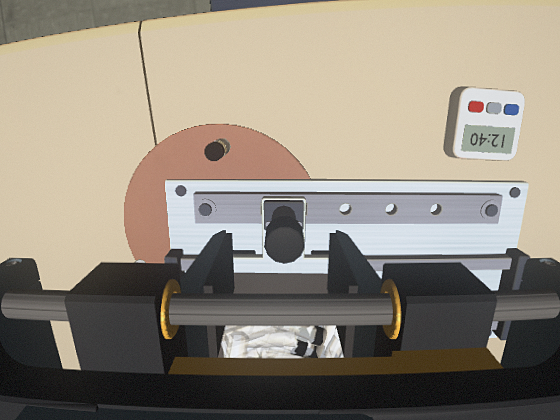

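The wrist view shows the knob at (284,240), centred between the fingertips at (228,235) and (340,235). The holes are at (345,209), (391,209) and (436,209).

step_arm(plan=[0, 0, 0, 0, 0, 0, 0, 0, 0, 0, 0, 0])

```text
time_s: 4.02
ee_pos: [479.3, -25.6, 159.6]
ee_rot: [180.0, 0.2, 175.2]
force: [0.3, -0.2, 0.4]
gripper_width: 49.9
gripper_force: 0.0
```

Run:
```python
from h import *
s=sensors.state();print(s['ee_pos'],s['ee_rot'],s['qpos'])
p=np.load('w2.npy',allow_pickle=True).item()
g=cv2.cvtColor(p['img'],cv2.COLOR_RGB2GRAY).astype(float);H=[]
for c in [(345,209),(391,209),(436,209)]:
    u,v=int(c[0])-9,int(c[1])-9; w=np.clip(g[v:v+19,u:u+19]-np.median(g[v:v+19,u:u+19])-20,0,None)
    yy,xx=np.mgrid[v:v+19,u:u+19];m=np.array([(w*xx).sum(),(w*yy).sum()])/w.sum()
    H.append(atz(p,m,20));print(m.round(2),H[-1].round(1))
d=H[2]-H[0];print('len',np.linalg.norm(d),'yaw',np.degrees(np.arctan2(-d[0],d[1])))
```

```text
[479.27914672 -25.56929161 159.62470487] [179.99413517   0.20268738 175.22266199] [-4.42986751e+00  1.30517216e+01  1.07807945e+02  5.41151528e-03
  5.89376146e+01 -8.96553239e+01]
[344.04 207.21] [480.8  27.8  20. ]
[389.2  207.29] [484.1  67.   20. ]
[433.34 207.67] [487.7 106.2  20. ]
len 78.69479684582831 yaw -5.086039350046058
```

step_arm(plan=[0.1, 0.05, 1.6, 0, 0, 0, 0, 0, 1.6, 0, 0, 0, 0, 0, 1.6, 0, 0, 0, 0, 0, 1.5, 0, 0, 0, 0, 0, 0.6, 0, 0, 0])

```text
time_s: 4.43
ee_pos: [476.7, -25.0, 88.1]
ee_rot: [180.0, -0.1, 175.2]
force: [-0.2, -0.3, 0.5]
gripper_width: 50.0
gripper_force: 0.0
```

step_arm(plan=[0, 0, 0, 0, 0, 0, 0, 0, 0, 0, 0, 0])

```text
time_s: 4.6
ee_pos: [477.8, -25.1, 89.6]
ee_rot: [180.0, 0.1, 175.2]
force: [-0.3, 0.2, 0.0]
gripper_width: 50.0
gripper_force: 0.0
```

Run:
```python
from h import *
p=viewer.grab_frame('wrist');cv2.imwrite('pics/w3.png',p['img'][:,:,::-1])
```

```text
(no output)
```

View pics/w3.png

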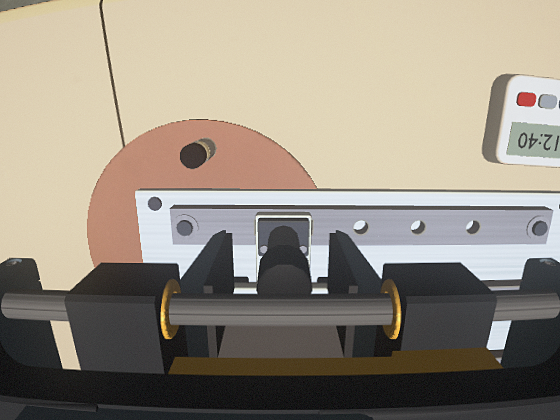

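The knob sits centred between the fingers at (284,265). Closing on it.

step_arm(plan=[0, 0, 0, 0, 0, 0, 0, 0, 0, 0, 0, 0, 0, 0, 0, 0, 0, 0, 0, 0, 0, 0, 0, 0, 0, 0, 0, 0, 0, 0], hand=2.0, newtons=30)

```text
time_s: 5.07
ee_pos: [477.5, -24.9, 89.4]
ee_rot: [180.0, 0.1, 175.2]
force: [-0.0, 0.3, 2.6]
gripper_width: 25.5
gripper_force: 30.0
```

step_arm(plan=[0, 0, -0.3, 0, 0, 0, 0, 0, -0.3, 0, 0, 0, 0, 0, -0.3, 0, 0, 0, 0, 0, -0.3, 0, 0, 0, 0, 0, 0, 0, 0, 0])

```text
time_s: 5.48
ee_pos: [477.4, -25.0, 101.2]
ee_rot: [180.0, 0.0, 175.2]
force: [3.5, 2.2, -7.5]
gripper_width: 25.6
gripper_force: 30.0
```

The lift is confirmed: 12 mm up with 7.5 N of spring. Now I slide 65 mm, staying short of the middle hole.

step_arm(plan=[0, 0.3, 0, 0, 0, 0, 0, 0.6, 0, 0, 0, 0, 0, 0.8, 0, 0, 0, 0, 0, 0.8, 0, 0, 0, 0, 0, 0.8, 0, 0, 0, 0])

```text
time_s: 5.9
ee_pos: [480.3, 8.2, 100.9]
ee_rot: [-180.0, 0.0, 175.2]
force: [4.1, -2.0, -6.9]
gripper_width: 25.4
gripper_force: 30.0
```

step_arm(plan=[0, 0.8, 0, 0, 0, 0, 0, 0.8, 0, 0, 0, 0, 0, 0.8, 0, 0, 0, 0, 0, 0.6, 0, 0, 0, 0, 0, 0.2, 0, 0, 0, 0])

```text
time_s: 6.32
ee_pos: [483.1, 40.8, 100.9]
ee_rot: [180.0, 0.1, 175.3]
force: [4.7, -3.0, -7.7]
gripper_width: 25.1
gripper_force: 30.0
```

step_arm(plan=[0, 0, 0, 0, 0, 0, 0, 0, 0, 0, 0, 0])

```text
time_s: 6.48
ee_pos: [483.1, 40.7, 101.0]
ee_rot: [179.9, 0.1, 175.2]
force: [5.2, 0.9, -7.4]
gripper_width: 25.6
gripper_force: 30.0
```

Run:
```python
from h import *
s=sensors.state();print(s['ee_pos'],s['ee_rot'],s['force'])
p=viewer.grab_frame('wrist');cv2.imwrite('pics/w4.png',p['img'][:,:,::-1]);np.save('w4.npy',p,allow_pickle=True)
```

```text
[483.12531353  40.69176247 101.02016683] [1.79908765e+02 5.87060007e-02 1.75198974e+02] [ 5.24391946  0.93391906 -7.35446821]
```

View pics/w4.png

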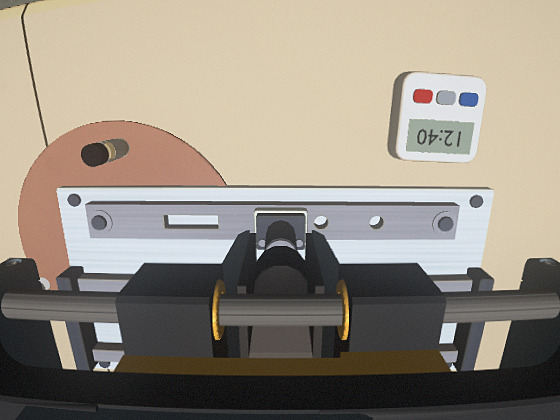

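The wrist view shows the slot on the left at (164–219,221). The middle and far holes are visible right of the nose, at (321,222) and (376,222).

Run:
```python
from h import *
p=np.load('w4.npy',allow_pickle=True).item()
g=cv2.cvtColor(p['img'],cv2.COLOR_RGB2GRAY).astype(float);H=[]
T=np.array([483.125,40.69]);u=np.array([np.sin(np.radians(5)),np.cos(np.radians(5))])
for c in [(321,222),(376,222)]:
    a,b=int(c[0])-8,int(c[1])-8; W=g[b:b+18,a:a+18]; w=np.clip(W-np.median(W)-20,0,None)
    yy,xx=np.mgrid[b:b+18,a:a+18];m=np.array([(w*xx).sum(),(w*yy).sum()])/w.sum()
    o=(W>np.median(W)+40); print('extent',xx[o].min(),xx[o].max(),yy[o].min(),yy[o].max())
    h=atz(p,m,20);H.append((h[:2]-T)@u);print(m.round(2),h.round(1),H[-1])
row=g[221,155:235];print(row.astype(int))
for c in (164,219): print('slot',(atz(p,(c,221.5),20)[:2]-T)@u)
print(p['position'],(p['position'][:2]-T)@u)
# flange centre cue: edges of nose plate
print(g[216,245:325].astype(int))
for c in ((254,212),(310,212)): print((atz(p,c,34)[:2]-T)@u)
```

```text
extent 314 325 216 224
[319.82 219.93] [484.1  67.9  20. ] 27.206497412527032
extent 370 379 216 224
[374.47 220.14] [487.5 107.   20. ] 66.48905436616137
[168 164 164 166 164 165 166 164 172  96  75  79  76 157 241 228 226 225
 226 225 226 225 225 227 224 225 225 227 226 227 224 225 224 224 226 225
 226 226 226 226 225 225 227 225 226 227 228 225 226 225 226 227 226 227
 227 226 225 226 226 228 226 229 237 144 157 160 160 160 160 157 160 161
 160 158 160 159 163 161 158 156]
slot -84.45838748821912
slot -44.61749414978013
[402.94238203  46.08555455 258.33736008] -1.613352784436973
[158 161 160 160 160 159 160 159 161 205 233  69  87 104  98 100 106  99
 100 103 103 104 104 101 103 103 102 101 102 105 103 101 103 102 101 103
  99 102 102 102 102 100  99 103 103  99 101 102  99  99  97 101 100 102
 105 100  99 103  91  90 158 234 149 161 164 162 161 162 166 164 160 155
 164 196 207 237 236 233 207 166]
-18.446980045604604
18.767785660763813
```

Run:
```python
from h import *
p=np.load('w4.npy',allow_pickle=True).item()
g=cv2.cvtColor(p['img'],cv2.COLOR_RGB2GRAY).astype(int)
for r in range(212,232,2): print(r,g[r,308:334], g[r,364:390])
im=cv2.resize(p['img'][190:250,150:410],None,fx=3,fy=3,interpolation=cv2.INTER_CUBIC);cv2.imwrite('pics/c4.png',im[:,:,::-1])
T=np.array([483.125,40.69]);u=np.array([np.sin(np.radians(5)),np.cos(np.radians(5))])
for c in ((254,216),(307,216)): print((atz(p,c,34)[:2]-T)@u)
```

```text
212 [169 169 166 169 166 164 166 169 166 167 166 168 167 168 167 165 170 168
 167 168 166 165 169 170 166 169] [167 168 165 164 166 166 166 165 163 169 166 165 165 166 169 164 166 165
 164 164 168 166 165 165 165 166]
214 [161 162 165 166 162 163 164 165 163 162 164 165 160 163 169 164 165 164
 168 166 167 168 169 165 168 166] [167 167 170 168 168 170 168 168 169 168 164 167 165 168 165 171 167 168
 167 167 167 167 168 169 167 167]
216 [161 164 162 161 162 166 164 160 155 164 196 207 237 236 233 207 166 154
 160 166 164 162 163 163 164 164] [166 168 165 166 169 166 164 163 159 161 191 211 232 218 217 184 157 166
 169 165 164 166 162 167 165 163]
218 [162 164 165 164 166 163 158 169 225 233 229 225 228 226 226 228 232 230
 185 163 166 169 165 164 167 164] [169 167 168 167 166 165 162 194 230 231 230 226 227 227 233 249  69  63
 146 172 167 166 166 166 166 166]
220 [168 163 166 164 165 164 196 239 230 229 229 228 228 229 228 230 236 226
  75  98 172 169 167 170 166 169] [168 166 169 170 166 157 211 230 229 226 226 226 227 228 244 153  75  79
  74 146 172 169 168 167 168 167]
222 [168 1
[... 417 characters left out ...]
166 171]
226 [166 162 162 164 164 168 165 128  63  75  74  72  78  78  80  74  77  73
 116 171 167 170 166 166 166 169] [168 166 165 169 169 173 131  85  72  80  83  87  82  85  86  79  82 105
 175 169 166 165 167 166 165 166]
228 [167 165 167 169 168 170 170 172 164 135  88  69  68  70  85 115 132 172
 172 170 168 168 167 171 168 166] [170 168 170 171 172 171 176 173 156 114  90  90  88  92 111 126 176 170
 171 170 170 170 168 170 168 168]
230 [159 166 166 150  58  66  90 150 173 173 167 166 160 160 161 166 164 166
 162 163 164 164 165 166 164 161] [168 167 165 163 165 168 164 166 169 166 167 166 167 164 166 166 168 168
 165 167 170 166 167 166 164 165]
-18.493387139160248
16.84395599075601
```

View pics/c4.png

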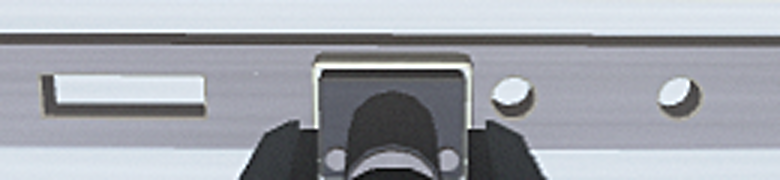

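step_arm(plan=[0, 0.5, 0, 0, 0, 0, 0, 0.8, 0, 0, 0, 0, 0, 0.8, 0, 0, 0, 0, 0, 0.5, 0, 0, 0, 0, 0, 0.22, 0, 0, 0, 0])

```text
time_s: 6.95
ee_pos: [485.5, 68.0, 101.0]
ee_rot: [-180.0, 0.1, 175.2]
force: [5.5, -3.1, -8.0]
gripper_width: 25.5
gripper_force: 30.0
```

step_arm(plan=[0, 0, 0.1, 0, 0, 0, 0, 0, 0.1, 0, 0, 0, 0, 0, 0.05, 0, 0, 0, 0, 0, 0, 0, 0, 0])

```text
time_s: 7.28
ee_pos: [485.5, 68.2, 98.5]
ee_rot: [179.9, 0.1, 175.2]
force: [6.5, 0.7, -7.9]
gripper_width: 25.5
gripper_force: 30.0
```

step_arm(plan=[0, 0, 0.05, 0, 0, 0, 0, 0, 0.05, 0, 0, 0, 0, 0, 0, 0, 0, 0])

```text
time_s: 7.53
ee_pos: [485.5, 68.2, 97.6]
ee_rot: [179.9, 0.1, 175.2]
force: [5.7, 2.1, -7.0]
gripper_width: 25.3
gripper_force: 30.0
```

step_arm(plan=[0, 0, 0.05, 0, 0, 0, 0, 0, 0.05, 0, 0, 0, 0, 0, 0, 0, 0, 0])

```text
time_s: 7.78
ee_pos: [485.5, 68.2, 96.7]
ee_rot: [179.9, 0.1, 175.2]
force: [5.1, 2.2, -7.3]
gripper_width: 25.5
gripper_force: 30.0
```

step_arm(plan=[0, 0, 0.05, 0, 0, 0, 0, 0, 0.05, 0, 0, 0, 0, 0, 0, 0, 0, 0])

```text
time_s: 8.03
ee_pos: [485.5, 68.2, 95.7]
ee_rot: [179.9, 0.1, 175.2]
force: [5.4, 1.8, -6.9]
gripper_width: 25.1
gripper_force: 30.0
```

The spring load hasn't dropped at about 6 mm lift, so the pin has entered the hole. Lowering the rest.

step_arm(plan=[0, 0, 0.1, 0, 0, 0, 0, 0, 0.1, 0, 0, 0, 0, 0, 0.1, 0, 0, 0, 0, 0, 0, 0, 0, 0])

```text
time_s: 8.37
ee_pos: [485.5, 68.2, 92.7]
ee_rot: [179.9, 0.1, 175.2]
force: [5.3, 2.3, -6.3]
gripper_width: 25.5
gripper_force: 30.0
```

step_arm(plan=[0, 0, 0.1, 0, 0, 0, 0, 0, 0.1, 0, 0, 0, 0, 0, 0.1, 0, 0, 0, 0, 0, 0, 0, 0, 0])

```text
time_s: 8.7
ee_pos: [485.5, 68.2, 89.7]
ee_rot: [179.9, 0.1, 175.2]
force: [5.8, 2.2, -3.7]
gripper_width: 25.4
gripper_force: 30.0
```

step_arm(plan=[0, 0, 0, 0, 0, 0, 0, 0, 0, 0, 0, 0, 0, 0, 0, 0, 0, 0, 0, 0, 0, 0, 0, 0, 0, 0, 0, 0, 0, 0], hand=5.0)

```text
time_s: 9.12
ee_pos: [484.5, 67.6, 89.5]
ee_rot: [-180.0, -0.1, 175.2]
force: [0.0, -0.2, -0.7]
gripper_width: 49.9
gripper_force: 0.0
```

step_arm(plan=[0, 0, -1, 0, 0, 0, 0, 0, -1.5, 0, 0, 0, 0, 0, -2, 0, 0, 0, 0, 0, -2, 0, 0, 0, 0, 0, -2, 0, 0, 0])

```text
time_s: 9.53
ee_pos: [484.4, 67.6, 175.2]
ee_rot: [-180.0, -0.1, 175.2]
force: [0.2, -0.6, -0.6]
gripper_width: 49.8
gripper_force: 0.0
```

step_arm(plan=[0, 0, -2, 0, 0, 0, 0, 0, -2, 0, 0, 0, 0, 0, -1.5, 0, 0, 0, 0, 0, 0, 0, 0, 0, 0, 0, 0, 0, 0, 0])

```text
time_s: 9.95
ee_pos: [484.9, 67.7, 229.7]
ee_rot: [180.0, 0.1, 175.2]
force: [-0.5, 0.6, -0.1]
gripper_width: 49.9
gripper_force: 0.0
```

Run:
```python
from h import *
s=sensors.state();print(s['ee_pos'],s['force'])
p=viewer.grab_frame('wrist');cv2.imwrite('pics/w5.png',p['img'][:,:,::-1])
P=[(n,viewer.grab_frame(n)) for n in('side','top')]+[('wrist',p)]
rs=[]
for n,q in P:
    for d in viewer.pinpoint('knob',q)[:1]:
        print(n,round(d['score'],2),atz(q,d['location'],92).round(1));rs.append(ray(q,d['location']))
print(tri(rs))
```

```text
[484.92909634  67.70385204 229.68845792] [-0.45254716  0.62268298 -0.11579396]
side 0.56 [483.2  62.8  92. ]
wrist 0.89 [487.8  68.   92. ]
[486.72558521  68.21520945  89.14212151]
```

View pics/w5.png

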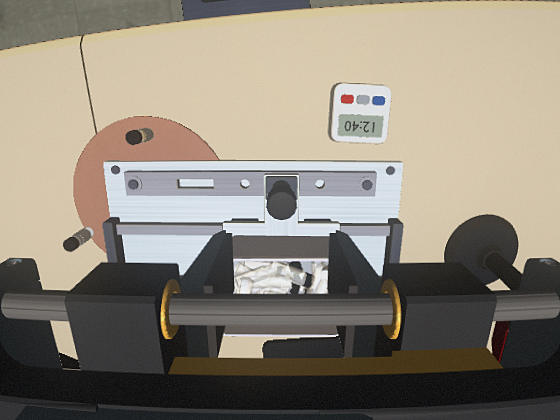

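The nose at (282,185) sits midway between the outer holes at (245,184) and (320,184). The knob triangulates to z ≈ 89 mm, so the pin is home in the middle hole. The vials and timer haven't moved.

```bash
python3 -c "
from workcell import env
print(env.job_done())"
```

```text
the job is handed in; nothing more can be done
None
```

I slid the carriage to the middle round hole, the pin dropped home there, and I let go and backed the gripper clear; the job was handed in at about 10 s, with the vials and timer untouched.

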